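# Set the drill guide to its mark and hold it shut

### The job

Push the long oak offcut over the bench, without lifting it, until its long side lies flush against the wooden fence of the drilling jig, about midway along the free stretch of the fence to the right of the jig's plate. Then, with its lever still open, slide the jig's spring-loaded leg out until its pointer stands at the dark length mark, and while holding it there squeeze the lever shut against the black grip beside it. Finish holding it like that, lever shut and leg at the mark, so that I can drive the locking screw; leave the other things on the bench alone.

Things in the scene. Friction and masses are not known exactly. Their poses are not given: they have to be found in the camera images.
- jig: Drilling jig fixed to the bench; origin at bench height under its rail, which runs along its y. Plate 130 x 205, 10 mm thick: x -80 to +50, y -20 to +185 mm; rail top z 26. Wooden fence 18 mm high: front face at x = +21 mm, from y +20 to -230, bare bench before it where y is below -20. The offcut's seat there: centre at x = 0, about y = -140 mm.
- oak_piece: The workpiece: loose oak offcut, 42 x 145 x 22 mm (x, y, z), about 0.09 kg, lying on the bench on the robot's side of the fence. Origin at the centre of its underside, y along its length.
- leg (a joint): Travel of the sliding leg along the jig's -y, m: 0 retracted (start) to 0.12. A spring always pulls it back with 4 to 6 N, also with the lever shut. The leg is a saddle on the rail (34 mm wide, top z 38 mm) with an upright crosspiece and a bar that carries a steel guide ring (32 mm across, underside z 28) to over the offcut; retracted, the ring's centre is at jig y -33 mm.
- crosspiece (a point): On the leg: middle of the crosspiece's upright face to the jig's +y, 60 mm above the bench; axes as the jig's; at jig y +95 mm when retracted. Crosspiece: 58 mm to either side in x, z 26 to 68, 10 mm thick. Open fingers behind it (+y side), one each side of grip and lever, can push the leg out by it. Grip and lever stand from 4 to 75 mm behind this face.
- grip_plate (a point): On the black fixed grip plate of the leg, 10 x 66 x 38 mm, z 38 to 76 mm: middle of its outer (jig +x) face, 61 mm above the bench, 12 mm in x from the rail axis and 37 mm behind (+y) the crosspiece's pushed face. Moves with the leg; axes as the jig's.
- lever (a joint): Lever angle, rad: 0 shut (parallel to the grip), 0.30 open (start; a spring reopens it, 3 to 5 N at the tip to shut, no latch). Pivot 68 mm behind the crosspiece; the free end, next to the crosspiece, swings out to the jig's -x. 10 mm thick, z 46 to 76. Shut, lever and grip are 24 mm wide together, centred on the rail axis; open, the free end reaches x = -31 mm.
- lever_tip (a point): Point on the lever's outer (-x) face 9 mm short of its free end, 61 mm above the bench: where to squeeze.
- leg_pointer (a point): Foot of the dark steel pointer blade (3 mm thick) on the leg's crosspiece, at its -x end, 63 mm from the rail axis, 14 mm above the bench; 5 mm ahead (-y) of the crosspiece's pushed face. Moves with the leg; axes as the jig's.
- mark: The length mark: dark steel strip 36 x 4 x 2 mm on the plate, on the robot's side of the rail, across the direction of slide (its y is the jig's y). Origin at the centre of its underside, 10 mm above the bench. The pointer must stand at the same jig y; that is 50 to 95 mm of leg travel.
- lid_box: Tool box of the room, fixed, about 300 x 170 mm, left of the jig, with its lid standing open on the side towards the jig: lid up to 265 mm high and 300 mm long, solid; pass over or round it. Origin under the box's middle.
- tape_measure: Loose tape measure, 36 x 89 x 71 mm, bystander behind the jig. Origin under its centre.
- pencil: Loose green pencil, 172 mm long, 8 mm high, bystander. Origin under its centre.

How it is judged (in metres and radians):
On the way, in this order (a step that is already met when the one before it is completed fails the run):
1. the offcut lies flush against the fence, about midway along its free stretch (x of oak_piece in the frame of jig between -0.004 and 0.005 m and y of oak_piece in the frame of jig between -0.18 and -0.1 m and angle between the y axis of oak_piece and the y axis of jig, either way round below 0.05 rad and height (world z) of oak_piece below 0.004 m), for 0.2 s.
2. the leg is held drawn out with its pointer at the mark, the lever still open (y of leg_pointer in the frame of mark between -0.005 and 0.005 m and value of joint lever above 0.15 rad), for 0.2 s.
At the end, for the whole second after the job is handed in: Still holding: fingers squeeze the lever shut (under 0.05 rad, over 3 N on the grip), the pointer is still and within 5 mm of the mark, and the offcut lies on the bench on the fence (within 4 mm, 0.05 rad of parallel, its middle within 40 mm of jig y -140 mm) (all of step 1 and y of leg_pointer in the frame of mark between -0.005 and 0.005 m and value of joint lever below 0.05 rad and contact force between the fingers and leg_c0 above 3 N and velocity of joint leg between -0.01 and 0.01 m/s); the arm keeps its last pose, push and grip.
It fails at once if the lever is shut while the pointer is more than 12 mm from the mark (value of joint lever below 0.08 rad and (y of leg_pointer in the frame of mark above 0.012 m or y of leg_pointer in the frame of mark below -0.012 m)).
It fails at once if the offcut is lifted more than 15 mm off the bench (height (world z) of oak_piece above 0.015 m).
It fails at once if a bystander (tape measure, pencil) is moved more than 30 mm (distance of any of tape_measure, pencil from where it was at the start of the episode above 0.03 m).
It also fails if it takes over 51 s, if anything falls off the work surface, if the arm or the gripper's body presses on something with over 40 N, if the wrist force passes 120 N, or if a joint passes its speed limit or range.

### The arm

A 6-joint arm with a two-finger parallel gripper is mounted at the origin on a cart in front of the work surface, level with it; the furniture and walls round the work are solid. World frame = base frame: x ahead of the robot, y to its left, z up, the work surface at z = 0. Lengths are in m, angles in degrees, forces in N, time in s.
With the tool pointing down it reaches from about 0.35 to 0.875 m from the base axis. Payload 4.2 kg.
Tool frame: the origin (TCP) lies midway between the tips of the shut fingers; the grasp point (between the pads) lies 19 mm behind it; z points along the fingers, y is the line along which they close (so a half turn about z gives the same grasp; the last joint's range is limited). The gripper opens to 85 mm and grips with 20 to 120 N. Pads are 22 mm wide; open, the fingers measure 114 mm over their backs; the gripper's body (76 mm by 85 mm) begins 54 mm behind the grasp point. The pads swing forward as they close: fully open they stand 13 mm farther back than shut.
Start: joints at [86.207, 22.042, 0.453, 0, -68.411, -14.817], TCP at [0.199, 0.592, 0.209] pointing down, gripper open.
Joint ranges: [-179.83, 179.83], [-69.29, 118.12], [-61.27, 80.66], [-181.25, 117.63], [-171.15, -9.14], [-177.46, 177.46]. Speed limits (degrees/s): [159.86, 159.86, 180, 180, 180, 180].

### API

Orientations are given as a 3x3 rotation matrix whose columns are the frame's x, y, z axes.
In Python, from plant import arm, eyes, ticket, models gives the robot as it stands.
- The arm moves only by the tool send_rows, never from a script. Its argument "plan" is a list of rows, each an object with "linear": the shift along the world's x, y, z in mm, a list of three; "delta_rot": the turn, a rotation vector about the world's x, y, z in degrees, a list of three. In form: [{"linear": [dx, dy, dz], "delta_rot": [rx, ry, rz]}, ...]. A call has 1 to 20 rows; each row shifts and turns the commanded pose from where the row before left it; what a row does not reach is not made up. A row lasts 1/12 s, in which the tool goes at most 41.7 mm and 7.16 degrees, less where a joint would pass 70% of its speed; a pose out of reach is approached as far as the arm can. A call is refused whole if a number of a shift passes 41.7 or a number of a turn 7.16, either way. A call with a gripper value outside its range is refused whole. "hand" is the gripper's target within -1 to 1 (shut at 1, half-way at 0, fully open at -1), set as the call begins (left out, the last holds). The fingers move at their own pace and stop on an object; "squeeze" is the grip in N (left out, the last holds). Time passes only in rows, so rows that do not move let the fingers close. It gives the time, the measured TCP pose, the force, the opening and the grip force at its end, in the units of the state.
- arm.get_obs(): the state, without advancing time (a new reading comes with each control period).
- eyes.get_image(name): name is "side" or "top" or "wrist"; returns a dict with "frame" (400x640x3 uint8, blue, green, red), "intrinsics" (3x3 intrinsics, pixels), "R" (3x3) and "t" (3): a world point X has camera coordinates R X + t; the wrist camera has in their place "T_tool_cam" (4x4, takes a point from camera to tool coordinates, whose origin is the TCP and whose axes are the flange's). Camera axes: x right, y down, z forward; pixel columns grow to the right and rows downward; lengths in m; the calibration is good to about 2 mm. A picture is of the moment at which its call begins: read the wrist's pose just before it. There is no depth.
- ticket.job_done(): hands the job in; it is judged then, once.
Trained networks look in a picture, given as the dict that the camera call returned (one of the last four; its "shot" number tells which), for a name from the list of things; names that differ only in an ending like _2 or _b are one class to them, and where a whole thing is asked for, a point or a joint stands for the part that bears it (a point fixed in the world has none). Each returns a list of dicts, best first, with "confidence" (0 to 1); they miss things now and then, are a little off and sometimes report something else, mostly with a low value. They report only what shows in the picture. A call takes as long as a camera call.
- models.cut_out(label, picture): "pixels" (400x640 bool, what is visible of it) and "box" ([left, top, right, bottom] as shares, 0 to 1, of the picture: columns of its width, rows of its height, round what is visible of it).
- models.landmark_of(label, picture): "location" ([column, row] as shares, 0 to 1, of the picture: columns of its width, rows of its height: a listed point, or the origin of a listed thing).
The state is a dict: "t": time; "qpos": joint angles; "joint_velocities": joint speeds; "effort": joint torques, N m; "position": TCP position; "orientation": TCP orientation; "ft_force": force on the tool from outside, world axes, zero at the start; "moment": the same for the moment, N m; "gripper_width": opening from 0.0 (shut) to 1.0 (fully open); "gripper_force": force on a finger pad.
Only numpy, scipy, OpenCV 4.12 (cv2) and the standard library are available. Lean on these libraries where they do the work, as an engineer would, in place of code of your own. Each camera call takes 0.05 s, during which the arm holds its last target. There are 200 camera calls.

## Working session

There is one attempt and no reset: what is moved stays moved. The work goes in short steps, Python scripts to look and compute and a tool call to move; the robot and the scene stay as the last step left them, time stands still between calls to the robot, and variables do not carry over. Pictures are saved under pics/ and viewed, at most 10 in all, crops included, and the job is handed in when it is done.

Besides the shell and the picture viewer there is one more tool, called after "Call:" in YAML: its name, and indented under it one key for each argument. send_rows: Moves the arm, as the interface text tells. Its arguments: {"type":"object","properties":{"plan":{"type":"array","items":{"type":"object","properties":{"linear":{"type":"array","items":{"type":"number"}},"delta_rot":{"type":"array","items":{"type":"number"}}}}},"hand":{"type":"number"},"squeeze":{"type":"number"}},"required":["plan"]}

```bash
mkdir -p pics; cat > h.py <<'E'
import numpy as np, cv2
from plant import arm, eyes, ticket, models
def cam(p, obs=None):
    K=np.array(p["intrinsics"])
    if "R" in p and p["R"] is not None: return K,np.array(p["R"]),np.array(p["t"])
    T=np.eye(4);T[:3,:3]=obs["orientation"];T[:3,3]=obs["position"]
    M=np.linalg.inv(T@np.array(p["T_tool_cam"]));return K,M[:3,:3],M[:3,3]
def ray(c,uv):
    K,R,t=c;d=R.T@np.linalg.inv(K)@np.array([uv[0],uv[1],1.]);return -R.T@t,d
def onz(c,uv,z):
    o,d=ray(c,uv);return o+d*(z-o[2])/d[2]
def proj(c,X):
    K,R,t=c;q=K@(R@np.array(X)+t);return q[:2]/q[2]
E
python3 - <<'E'
from h import *
np.set_printoptions(precision=4,suppress=True)
o=arm.get_obs();print(o["t"],o["position"],o["orientation"],o["ft_force"],o["gripper_width"])
H=dict(jig=0,oak_piece=0,crosspiece=.06,grip_plate=.061,lever_tip=.061,leg_pointer=.014,mark=.01,lid_box=0,tape_measure=0,pencil=0)
for n in ("top","side"):
    p=eyes.get_image(n);cv2.imwrite(f"pics/{n}0.png",p["frame"]);c=cam(p)
    print(n,-c[1].T@c[2])
    for l,z in H.items():
        r=models.landmark_of(l,p)
        for a in r[:2]:
            uv=np.array(a["location"])*[640,400];print(l,round(a["confidence"],2),uv,onz(c,uv,z))
    if n=="top":
      for l in("oak_piece","jig"):
        for a in models.cut_out(l,p)[:1]:
            m=np.argwhere(a["pixels"])[:,::-1].astype(np.float32);q=cv2.minAreaRect(m)
            print(l,a["confidence"],[onz(c,v,.022)[:2] for v in cv2.boxPoints(q)])
E
```

```text
0.0 [0.1992 0.5917 0.2074] [[ 0.9477 -0.3193 -0.0006]
 [-0.3193 -0.9477 -0.0021]
 [ 0.0001  0.0022 -1.    ]] [ 0.2902 -0.0052  0.3459] 1.006756525820833
top [ 0.3431 -0.0734  1.1571]
jig 0.69 [342.592 236.2  ] [ 0.5157 -0.1704  0.    ]
oak_piece 0.73 [393.472 257.4  ] [ 0.4374 -0.311   0.    ]
grip_plate 0.69 [297.728 242.4  ] [ 0.5027 -0.0383  0.061 ]
lever_tip 0.44 [306.816 253.68 ] [ 0.4685 -0.0603  0.061 ]
leg_pointer 0.79 [321.728 266.8  ] [ 0.4317 -0.0986  0.014 ]
tape_measure 0.62 [294.784 161.8  ] [ 0.7628 -0.0516  0.    ]
pencil 0.53 [329.408 162.08 ] [ 0.7503 -0.1582  0.    ]
oak_piece 0.84 [array([ 0.4665, -0.2343]), array([ 0.4697, -0.38  ]), array([ 0.4268, -0.3785]), array([ 0.4237, -0.234 ])]
jig 0.86 [array([0.5471, 0.0241]), array([ 0.6114, -0.3899]), array([ 0.4667, -0.4029]), array([0.407 , 0.0003])]
side [ 0.5256 -0.9908  0.484 ]
jig 0.93 [280.512 256.48 ] [ 0.5119 -0.1806  0.    ]
jig 0.34 [273.216 210.2  ] [0.4952 0.0427 0.    ]
crosspiece 0.63 [270.272 210.   ] [ 0.4926 -0.0838  0.06  ]
grip_plate 0.81 [273.728 201.6  ] [ 0.4997 -0.042   0.061 ]
leg_pointer 0.86 [245.184 228.92 ] [ 0.4351 -0.0792  0.014 ]
mark 0.45 [248.576 247.92 ] [ 0.4468 -0.1574  0.01  ]
tape_measure 0.56 [386.112 223.72 ] [ 0.7575 -0.0548  0.    ]
pencil 0.83 [393.472 246.08 ] [ 0.7505 -0.159   0.    ]
```

View pics/top0.png

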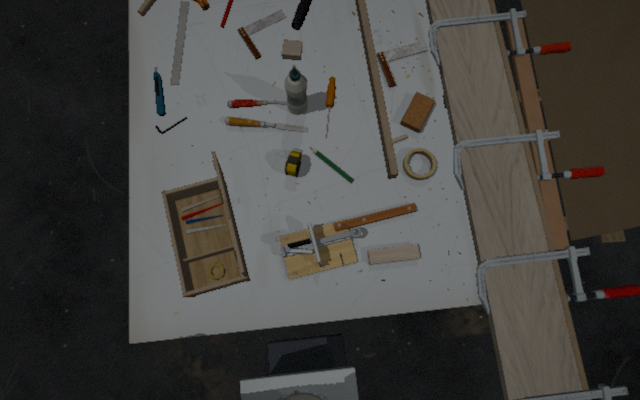

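View pics/side0.png

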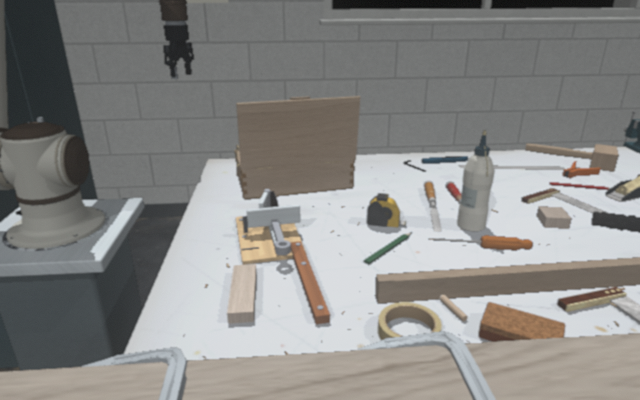

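```bash
cat >> h.py <<'E'
def J(pose,P):
    x,y,a=pose;P=np.atleast_2d(np.array(P,float));c,s=np.cos(a),np.sin(a)
    return np.c_[x+c*P[:,0]-s*P[:,1],y+s*P[:,0]+c*P[:,1],P[:,2]]
def draw(img,c,pose,oak=None,travel=0,s=1,off=(0,0)):
    def pl(pts,col):
        q=np.array([(proj(c,X)-off)*s for X in pts]).round().astype(np.int32);cv2.polylines(img,[q],True,col,1)
    def box(x0,x1,y0,y1,z): return J(pose,[[x0,y0,z],[x1,y0,z],[x1,y1,z],[x0,y1,z]])
    pl(box(-.08,.05,-.02,.185,.01),(0,255,0));pl(box(.021,.022,-.23,.02,.018),(0,0,255));pl(box(-.058,.058,.085-travel,.095-travel,.068),(255,0,255))
    if oak is not None: pl(J(oak,[[-.021,-.0725,.022],[.021,-.0725,.022],[.021,.0725,.022],[-.021,.0725,.022]]),(255,0,0))
E
python3 - <<'E'
from h import *
np.set_printoptions(precision=4,suppress=True)
tiles=[]
for n,pose_off in (("top",(270,190)),("side",(215,180))):
    p=eyes.get_image(n);c=cam(p);f=p["frame"]
    h=cv2.cvtColor(f,cv2.COLOR_BGR2HSV)
    roi=np.zeros(f.shape[:2],bool)
    if n=="top": roi[198:232,325:422]=1
    else: roi[240:325,285:332]=1
    m=(roi&(h[...,1]>110)&(h[...,0]<16)).astype(np.uint8)
    k,l,st,_=cv2.connectedComponentsWithStats(m);i=1+st[1:,4].argmax()
    pts=np.argwhere(l==i)[:,::-1].astype(float)
    W=np.array([onz(c,v,.016)[:2] for v in pts]).astype(np.float32)
    L=cv2.fitLine(W,cv2.DIST_HUBER,0,.01,.01).ravel();d=L[:2]*np.sign(-L[1]);
    print(n,len(pts),"yaw",np.degrees(np.arctan2(d[0],-d[1])),"mid",L[2:],"ends",((W-L[2:])@d).min(),((W-L[2:])@d).max(), cv2.minAreaRect(W))
    pose=(.513,-.175,np.radians(9))
    x0,y0=pose_off;crop=cv2.resize(f[y0:y0+150,x0:x0+160],None,fx=2.5*1,fy=2.5,interpolation=cv2.INTER_CUBIC)
    b=crop.copy();draw(b,c,pose,(.4467,-.307,np.radians(1.3)),0,2.5,(x0,y0));tiles.append(np.hstack([crop,b]))
cv2.imwrite("pics/a.png",cv2.resize(np.vstack(tiles),(640,600)))
E
```

```text
top 638 yaw 8.365245 mid [ 0.5602 -0.2721] ends -0.124376565 0.12309574 ((0.5601416230201721, -0.2714408040046692), (0.025063710287213326, 0.24748490750789642), 8.271920204162598)
side 337 yaw 6.522582 mid [ 0.5571 -0.2825] ends -0.11295795 0.11045791 ((0.5584486722946167, -0.28103137016296387), (0.018763678148388863, 0.223432257771492), 6.364809989929199)
```

View pics/a.png

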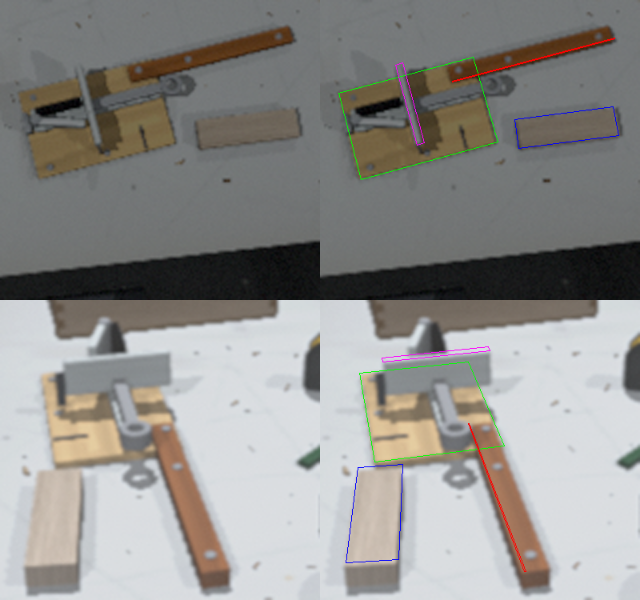

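Call:
send_rows:
  plan:
    - {"linear":[25,-21.5,18],"delta_rot":[0,0,-5.67]}
    - {"linear":[25,-21.5,18],"delta_rot":[0,0,-5.67]}
    - {"linear":[25,-21.5,18],"delta_rot":[0,0,-5.67]}
    - {"linear":[25,-21.5,18],"delta_rot":[0,0,-5.67]}
    - {"linear":[25,-21.5,18],"delta_rot":[0,0,-5.67]}
    - {"linear":[25,-21.5,18],"delta_rot":[0,0,-5.67]}
    - {"linear":[25,-21.5,18],"delta_rot":[0,0,-5.67]}
    - {"linear":[25,-21.5,18],"delta_rot":[0,0,-5.67]}
    - {"linear":[11,-35,0],"delta_rot":[0,0,-5.67]}
    - {"linear":[11,-35,0],"delta_rot":[0,0,-5.67]}
    - {"linear":[11,-35,0],"delta_rot":[0,0,-5.67]}
    - {"linear":[11,-35,0],"delta_rot":[0,0,-5.67]}
    - {"linear":[11,-35,0],"delta_rot":[0,0,-5.67]}
    - {"linear":[11,-35,0],"delta_rot":[0,0,-5.67]}
    - {"linear":[11,-35,0],"delta_rot":[0,0,-5.67]}
    - {"linear":[11,-35,0],"delta_rot":[0,0,-5.67]}
    - {"linear":[11,-35,0],"delta_rot":[0,0,-5.67]}
  hand: -1
  squeeze: 30

```text
t: 2.72
position: [0.4985, 0.1035, 0.3529]
orientation: [[-0.427, -0.904, 0.001], [-0.904, 0.427, 0.0], [-0.001, -0.001, -1.0]]
ft_force: [0.6, 0.2, 0.4]
gripper_width: 1.0
gripper_force: 0.0
```

Call:
send_rows:
  plan:
    - {"linear":[-7,-33,-5],"delta_rot":[0,0,-5.67]}
    - {"linear":[-7,-33,-5],"delta_rot":[0,0,-5.67]}
    - {"linear":[-7,-33,-5],"delta_rot":[0,0,-5.67]}
    - {"linear":[-7,-33,-5],"delta_rot":[0,0,-5.67]}
    - {"linear":[-7,-33,-5],"delta_rot":[0,0,-5.67]}
    - {"linear":[-7,-33,-5],"delta_rot":[0,0,-5.67]}
    - {"linear":[-7,-33,-5],"delta_rot":[0,0,-5.67]}
    - {"linear":[-7,-33,-5],"delta_rot":[0,0,-5.67]}
    - {"linear":[-7,-33,-5],"delta_rot":[0,0,-5.67]}
    - {"linear":[-7,-33,-5],"delta_rot":[0,0,-5.67]}
    - {"linear":[0,0,0],"delta_rot":[0,0,0]}
    - {"linear":[0,0,0],"delta_rot":[0,0,0]}

```text
t: 3.72
position: [0.4277, -0.2261, 0.3021]
orientation: [[-0.99, -0.141, -0.001], [-0.141, 0.99, 0.0], [0.001, 0.0, -1.0]]
ft_force: [-0.1, 0.3, -0.2]
gripper_width: 1.001
gripper_force: 0.0
```

```bash
python3 - <<'E'
from h import *
np.set_printoptions(precision=4,suppress=True)
o=arm.get_obs();p=eyes.get_image("wrist");c=cam(p,o)
print(o["t"],o["position"],o["orientation"],o["qpos"],o["ft_force"],-c[1].T@c[2])
H=dict(jig=0,oak_piece=0,crosspiece=.06,grip_plate=.061,lever_tip=.061,leg_pointer=.014,mark=.01)
for l,z in H.items():
    for a in models.landmark_of(l,p)[:1]:
        uv=np.array(a["location"])*[640,400];print(l,round(a["confidence"],2),uv,onz(c,uv,z))
b=p["frame"].copy();draw(b,c,(.5124,-.173,np.radians(8.3)),(.4467,-.307,np.radians(1.3)))
cv2.imwrite("pics/w1.png",b)
E
```

```text
3.7167 [ 0.4277 -0.2261  0.3021] [[-0.99   -0.1412 -0.0009]
 [-0.1412  0.99    0.0002]
 [ 0.0008  0.0003 -1.    ]] [ -8.5739   4.8044  -9.0348  -0.0051 -76.2127 -73.3061] [-0.0707  0.3069 -0.2392] [ 0.3539 -0.2367  0.4662]
jig 0.84 [344.384 214.68 ] [ 0.5121 -0.1695  0.    ]
oak_piece 0.72 [267.072 166.52 ] [ 0.4454 -0.3125  0.    ]
crosspiece 0.61 [405.824 227.   ] [ 0.4985 -0.0795  0.06  ]
grip_plate 0.71 [430.016 233.88 ] [ 0.5042 -0.0396  0.061 ]
lever_tip 0.58 [416.   209.68] [ 0.4681 -0.071   0.061 ]
leg_pointer 0.69 [399.232 179.32 ] [ 0.4335 -0.0919  0.014 ]
mark 0.71 [418.368 207.28 ] [ 0.4776 -0.0471  0.01  ]
```

View pics/w1.png

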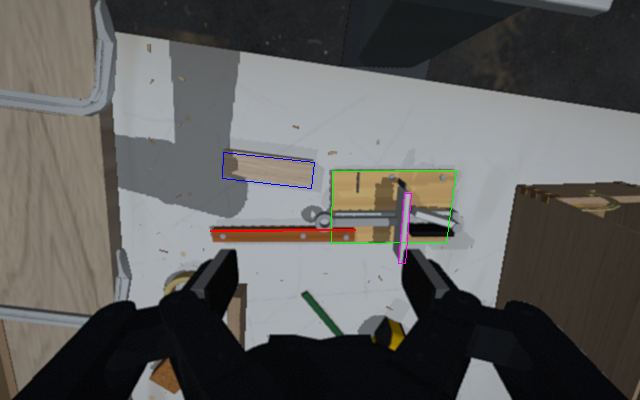

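Call:
send_rows:
  plan:
    - {"linear":[-7.5,-16,-35]}
    - {"linear":[-7.5,-16,-35]}
    - {"linear":[-7.5,-16,-35]}
    - {"linear":[-7.5,-16,-35]}
    - {"linear":[-7.5,-16,-35]}
    - {"linear":[-7.5,-16,-35]}
    - {"linear":[0,0,-35]}
    - {"linear":[0,0,-30]}
    - {"linear":[0,0,-12]}
    - {"linear":[0,0,-8]}
    - {"linear":[0,0,-7]}
    - {"linear":[0,0,0]}

```text
invalid input
```

```bash
python3 - <<'E'
from h import *
np.set_printoptions(precision=4,suppress=True)
o=arm.get_obs();p=eyes.get_image("side");c=cam(p)
print(o["t"],o["position"],o["ft_force"])
f=p["frame"][200:350,170:350];cv2.imwrite("pics/s1.png",cv2.resize(f,None,fx=3,fy=3,interpolation=2))
E
```

```text
4.1167 [ 0.4288 -0.2239  0.3028] [-0.6204 -1.0706  0.0318]
```

View pics/s1.png

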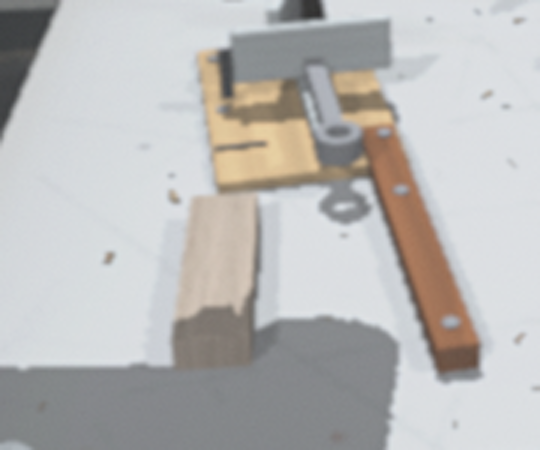

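The move was refused because both fields are needed. The picture shows the unmoved offcut at crop (215,280) and the mark at crop (240,146). I'm resending the rows with `delta_rot`.

Call:
send_rows:
  plan:
    - {"linear":[-7.5,-16,-35],"delta_rot":[0,0,0]}
    - {"linear":[-7.5,-16,-35],"delta_rot":[0,0,0]}
    - {"linear":[-7.5,-16,-35],"delta_rot":[0,0,0]}
    - {"linear":[-7.5,-16,-35],"delta_rot":[0,0,0]}
    - {"linear":[-7.5,-16,-35],"delta_rot":[0,0,0]}
    - {"linear":[-7.5,-16,-35],"delta_rot":[0,0,0]}
    - {"linear":[0,0,-35],"delta_rot":[0,0,0]}
    - {"linear":[0,0,-30],"delta_rot":[0,0,0]}
    - {"linear":[0,0,-12],"delta_rot":[0,0,0]}
    - {"linear":[0,0,-8],"delta_rot":[0,0,0]}
    - {"linear":[0,0,-7],"delta_rot":[0,0,0]}
    - {"linear":[0,0,0],"delta_rot":[0,0,0]}

```text
t: 5.17
position: [0.3835, -0.3204, -0.0001]
orientation: [[-0.989, -0.145, -0.001], [-0.145, 0.989, 0.0], [0.001, 0.0, -1.0]]
ft_force: [-0.2, 0.5, 1.1]
gripper_width: 1.002
gripper_force: 0.0
```

```bash
python3 - <<'E'
from h import *
np.set_printoptions(precision=4,suppress=True)
o=arm.get_obs();p=eyes.get_image("side");c=cam(p)
print(o["t"],o["position"],o["ft_force"])
print("mark",onz(c,(170+240/3,200+146/3),.012))
f=p["frame"][200:350,150:330];cv2.imwrite("pics/s2.png",cv2.resize(f,None,fx=3,fy=3,interpolation=2))
E
```

```text
5.1667 [ 0.3835 -0.3204 -0.0001] [-0.1904  0.5187  1.0712]
mark [ 0.4502 -0.1642  0.012 ]
```

View pics/s2.png

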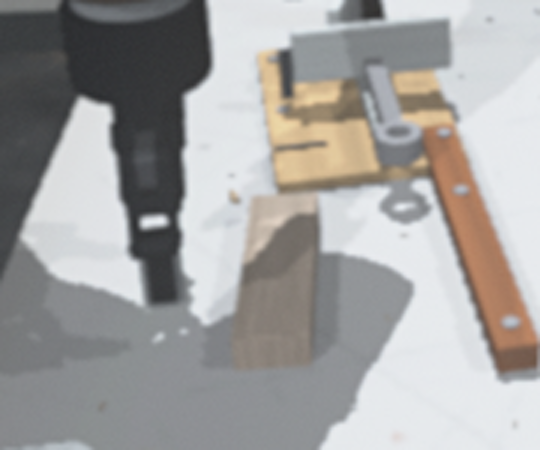

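Call:
send_rows:
  plan:
    - {"linear":[7,1,-4],"delta_rot":[0,0,0]}
    - {"linear":[7.9,1.15,0],"delta_rot":[0,0,0]}
    - {"linear":[7.9,1.15,0],"delta_rot":[0,0,0]}
    - {"linear":[6,0.9,0],"delta_rot":[0,0,0]}
    - {"linear":[6,0.9,0],"delta_rot":[0,0,0]}
    - {"linear":[6,0.9,0],"delta_rot":[0,0,0]}
    - {"linear":[6,0.9,0],"delta_rot":[0,0,0]}
    - {"linear":[6,0.9,0],"delta_rot":[0,0,0]}
    - {"linear":[6,0.9,0],"delta_rot":[0,0,0]}
    - {"linear":[6,0.9,0],"delta_rot":[0,0,0]}
    - {"linear":[6,0.9,0],"delta_rot":[0,0,0]}
    - {"linear":[6,0.9,0],"delta_rot":[0,0,0]}
    - {"linear":[6,0.9,0],"delta_rot":[0,0,0]}
    - {"linear":[6,0.9,0],"delta_rot":[0,0,0]}
    - {"linear":[6,0.9,0],"delta_rot":[0,0,0]}
    - {"linear":[4,0.6,0],"delta_rot":[0,0,0]}
    - {"linear":[0,0,0],"delta_rot":[0,0,0]}

```text
t: 6.63
position: [0.4833, -0.306, -0.0035]
orientation: [[-0.989, -0.145, 0.001], [-0.145, 0.989, -0.0], [-0.001, -0.0, -1.0]]
ft_force: [0.2, 0.5, -0.5]
gripper_width: 0.999
gripper_force: 0.0
```

```bash
cat > oak.py <<'E'
from h import *
np.set_printoptions(precision=4,suppress=True)
o=arm.get_obs();print(o["t"],o["position"],o["ft_force"])
JP=(.5124,-.172,np.radians(8.3))
for n in("top","side"):
    p=eyes.get_image(n);c=cam(p)
    for a in models.landmark_of("oak_piece",p)[:1]:
        X=onz(c,np.array(a["location"])*[640,400],0)[:2]-JP[:2];s,k=np.sin(JP[2]),np.cos(JP[2])
        print(n,a["confidence"],"jig xy",k*X[0]+s*X[1],-s*X[0]+k*X[1])
E
python3 oak.py
```

```text
6.6333 [ 0.4833 -0.306  -0.0035] [ 0.1961  0.526  -0.4948]
top 0.86 jig xy -0.08915204146564526 -0.13354215442396694
side 0.66 jig xy -0.07977603804784979 -0.12976133010259688
```

```bash
python3 - <<'E'
from h import *
p=eyes.get_image("side");f=cv2.resize(p["frame"][190:350,170:350],None,fx=2.5,fy=2.5,interpolation=2)
q=eyes.get_image("wrist")["frame"];q=cv2.resize(q,(450,281))
f2=np.zeros((681,450,3),np.uint8);f2[:400]=f;f2[400:]=q;cv2.imwrite("pics/s3.png",cv2.resize(f2,None,fx=.88,fy=.88))
E
```

```text
(no output)
```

View pics/s3.png

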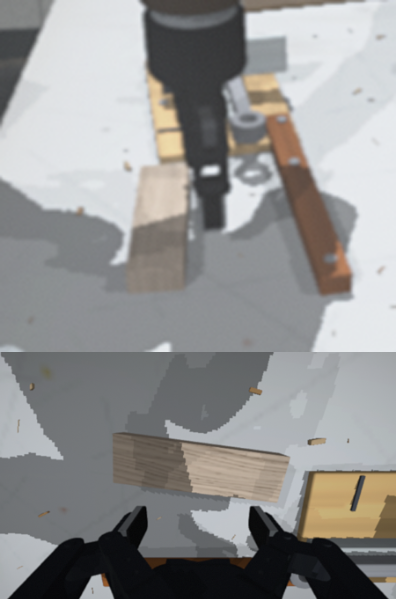

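```bash
python3 - <<'E'
from h import *
np.set_printoptions(precision=4,suppress=True)
c=cam(eyes.get_image("side"));o=arm.get_obs();R=np.array(o["orientation"]);P=np.array(o["position"])
for y in(-.0425,-.057,-.05):
  for z in (0,.01,.02,.03,.04): print(y,z,proj(c,P+R@[0.0,y,0]+[0,0,z-P[2]]), "target 266.8 293.6 (tip), s2: 204 301.7")
for P0 in([.3835,-.3204,0],):
  for z in (0,.01,.02,.03,.04): print(z,proj(c,np.array(P0)+R@[0,-.05,0]+[0,0,z]))
E
python3 oak.py
```

```text
-0.0425 0 [266.9444 308.078 ] target 266.8 293.6 (tip), s2: 204 301.7
-0.0425 0.01 [266.6505 303.2395] target 266.8 293.6 (tip), s2: 204 301.7
-0.0425 0.02 [266.3535 298.35  ] target 266.8 293.6 (tip), s2: 204 301.7
-0.0425 0.03 [266.0533 293.4086] target 266.8 293.6 (tip), s2: 204 301.7
-0.0425 0.04 [265.7499 288.4144] target 266.8 293.6 (tip), s2: 204 301.7
-0.057 0 [268.0177 313.3272] target 266.8 293.6 (tip), s2: 204 301.7
-0.057 0.01 [267.7246 308.4349] target 266.8 293.6 (tip), s2: 204 301.7
-0.057 0.02 [267.4283 303.4901] target 266.8 293.6 (tip), s2: 204 301.7
-0.057 0.03 [267.1288 298.4918] target 266.8 293.6 (tip), s2: 204 301.7
-0.057 0.04 [266.826  293.4393] target 266.8 293.6 (tip), s2: 204 301.7
-0.05 0 [267.4951 310.7712] target 266.8 293.6 (tip), s2: 204 301.7
-0.05 0.01 [267.2016 305.905 ] target 266.8 293.6 (tip), s2: 204 301.7
-0.05 0.02 [266.9049 300.987 ] target 266.8 293.6 (tip), s2: 204 301.7
-0.05 0.03 [266.605  296.0163] target 266.8 293.6 (tip), s2: 204 301.7
-0.05 0.04 [266.3019 290.9921] target 266.8 293.6 (tip), s2: 204 301.7
0 [207.0118 319.5063]
0.01 [206.3809 314.5547]
0.02 [205.7431 309.549 ]
0.03 [205.0984 304.4881]
0.04 [204.4464 299.3712]
6.9833 [ 0.4819 -0.3061 -0.0035] [-0.4491 -0.5956  0.3215]
top 0.66 jig xy -0.09036725937614312 -0.13356151420269427
side 0.69 jig xy -0.08897993431467842 -0.13456352852231548
```

```bash
python3 - <<'E'
from h import *
np.set_printoptions(precision=4,suppress=True)
p=eyes.get_image("wrist");K=np.array(p["intrinsics"]);T=np.array(p["T_tool_cam"]);print(K,T)
cv2.imwrite("pics/w2.png",p["frame"][200:400,160:480]) 
M=np.linalg.inv(T)
for x in(-.011,.011):
  for z in(0,-.013,-.035):
    r=[]
    for y in(-.0425,.0425):
        q=K@(M@[x,y,z,1])[:3];r+=list(q[:2]/q[2])
    print(x,z,np.array(r))
E
```

```text
[[279.0422   0.     319.617 ]
 [  0.     279.0422 200.6612]
 [  0.       0.       1.    ]] [[-0.0014 -0.9575 -0.2885  0.0746]
 [ 1.     -0.0016  0.0004 -0.0001]
 [-0.0009 -0.2885  0.9575 -0.164 ]
 [ 0.      0.      0.      1.    ]]
-0.011 0 [254.4242 254.0093 384.922  253.7832]
-0.011 -0.013 [249.6502 264.114  389.7419 263.869 ]
-0.011 -0.035 [239.7444 285.0803 399.7424 284.7951]
0.011 0 [252.0143 222.4264 387.2341 222.1989]
0.011 -0.013 [246.8701 230.512  392.4183 230.2653]
0.011 -0.035 [236.1084 247.4274 403.2634 247.1395]
```

View pics/w2.png

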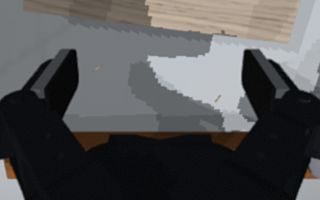

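Call:
send_rows:
  plan:
    - {"linear":[0,0,30],"delta_rot":[0,0,0]}
    - {"linear":[-25,-3.6,10],"delta_rot":[0,0,0]}
    - {"linear":[-25,-3.6,0],"delta_rot":[0,0,0]}
    - {"linear":[-25,-3.6,0],"delta_rot":[0,0,0]}
    - {"linear":[-25,-3.6,0],"delta_rot":[0,0,0]}
    - {"linear":[0,0,0],"delta_rot":[0,0,0]}
  hand: 1

```text
t: 7.73
position: [0.3771, -0.3196, 0.0362]
orientation: [[-0.99, -0.141, -0.004], [-0.141, 0.99, 0.003], [0.003, 0.003, -1.0]]
ft_force: [-1.2, 0.1, 0.1]
gripper_width: 0.145
gripper_force: 0.0
```

```bash
cat > tip.py <<'E'
from h import *
np.set_printoptions(precision=4,suppress=True)
o=arm.get_obs();print(o["t"],o["position"],o["gripper_width"])
p=eyes.get_image("wrist");K=np.array(p["intrinsics"]);M=np.linalg.inv(np.array(p["T_tool_cam"]))
f=p["frame"][200:400,160:480].copy()
w=.0425*o["gripper_width"]
for z,col in((0,(0,0,255)),(-.013,(0,255,0)),(-.022,(255,0,0)),(-.035,(255,0,255))):
    for y in(-w,w):
        a=[]
        for x in(.011,-.011):
            q=K@(M@[x,y,z,1])[:3];a.append(tuple(int(v) for v in (q[:2]/q[2]-[160,200])))
        cv2.line(f,a[0],a[1],col,1)
cv2.imwrite("pics/w3.png",f)
E
python3 tip.py
```

```text
7.7333 [ 0.3771 -0.3196  0.0362] 0.1449376784650216
```

View pics/w3.png

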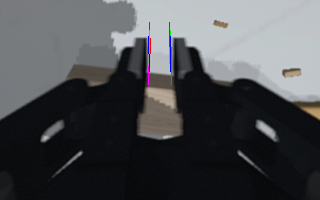

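Call:
send_rows:
  plan:
    - {"linear":[0,0,0],"delta_rot":[0,0,0]}
    - {"linear":[0,0,0],"delta_rot":[0,0,0]}
    - {"linear":[0,0,0],"delta_rot":[0,0,0]}
    - {"linear":[0,0,0],"delta_rot":[0,0,0]}
    - {"linear":[0,0,-6],"delta_rot":[0,0,0]}
    - {"linear":[0,0,-8],"delta_rot":[0,0,0]}
    - {"linear":[0,0,-8],"delta_rot":[0,0,0]}
    - {"linear":[0,0,-8],"delta_rot":[0,0,0]}
    - {"linear":[0,0,-8],"delta_rot":[0,0,0]}
    - {"linear":[0,0,-8],"delta_rot":[0,0,0]}
    - {"linear":[0,0,-6],"delta_rot":[0,0,0]}
    - {"linear":[0,0,-3],"delta_rot":[0,0,0]}
    - {"linear":[0,0,-3],"delta_rot":[0,0,0]}
    - {"linear":[0,0,0],"delta_rot":[0,0,0]}
  hand: -1

```text
t: 8.95
position: [0.382, -0.3203, -0.022]
orientation: [[-0.99, -0.144, -0.001], [-0.144, 0.99, 0.0], [0.001, 0.0, -1.0]]
ft_force: [0.1, 0.4, -0.9]
gripper_width: 1.004
gripper_force: 0.0
```

Call:
send_rows:
  plan:
    - {"linear":[7.9,1.15,0],"delta_rot":[0,0,0]}
    - {"linear":[7.9,1.15,0],"delta_rot":[0,0,0]}
    - {"linear":[6,0.9,0],"delta_rot":[0,0,0]}
    - {"linear":[6,0.9,0],"delta_rot":[0,0,0]}
    - {"linear":[6,0.9,0],"delta_rot":[0,0,0]}
    - {"linear":[6,0.9,0],"delta_rot":[0,0,0]}
    - {"linear":[6,0.9,0],"delta_rot":[0,0,0]}
    - {"linear":[0,0,0],"delta_rot":[0,0,0]}

```text
t: 9.62
position: [0.4295, -0.3136, -0.0214]
orientation: [[-0.989, -0.145, 0.001], [-0.145, 0.989, -0.001], [-0.001, -0.001, -1.0]]
ft_force: [-0.2, -0.6, -0.3]
gripper_width: 1.002
gripper_force: 0.0
```

```bash
python3 oak.py
```

```text
9.6167 [ 0.4295 -0.3136 -0.0214] [-0.205  -0.5663 -0.3229]
side 0.67 jig xy -0.0718574010807743 -0.12195390656520233
```

Call:
send_rows:
  plan:
    - {"linear":[5.2,0.76,0],"delta_rot":[0,0,0]}
    - {"linear":[5.2,0.76,0],"delta_rot":[0,0,0]}
    - {"linear":[5.2,0.76,0],"delta_rot":[0,0,0]}
    - {"linear":[5.2,0.76,0],"delta_rot":[0,0,0]}
    - {"linear":[5.2,0.76,0],"delta_rot":[0,0,0]}
    - {"linear":[5.2,0.76,0],"delta_rot":[0,0,0]}
    - {"linear":[5.2,0.76,0],"delta_rot":[0,0,0]}
    - {"linear":[5.2,0.76,0],"delta_rot":[0,0,0]}
    - {"linear":[5.2,0.76,0],"delta_rot":[0,0,0]}
    - {"linear":[5.2,0.76,0],"delta_rot":[0,0,0]}
    - {"linear":[4,0.6,0],"delta_rot":[0,0,0]}
    - {"linear":[4,0.6,0],"delta_rot":[0,0,0]}
    - {"linear":[2,0.3,0],"delta_rot":[0,0,0]}
    - {"linear":[0,0,0],"delta_rot":[0,0,0]}

```text
t: 10.98
position: [0.4908, -0.3045, -0.0214]
orientation: [[-0.989, -0.145, 0.001], [-0.145, 0.989, -0.0], [-0.001, -0.0, -1.0]]
ft_force: [0.1, -0.8, -0.1]
gripper_width: 0.997
gripper_force: 0.0
```

```bash
python3 oak.py
```

```text
10.9833 [ 0.4908 -0.3045 -0.0214] [ 0.063  -0.7695 -0.1105]
side 0.84 jig xy -0.012642534670228966 -0.12595004430529505
```

Another ~10 mm remains to go. I'm creeping forward and watching the force.

Call:
send_rows:
  plan:
    - {"linear":[2,0.3,0],"delta_rot":[0,0,0]}
    - {"linear":[2,0.3,0],"delta_rot":[0,0,0]}
    - {"linear":[2,0.3,0],"delta_rot":[0,0,0]}
    - {"linear":[2,0.3,0],"delta_rot":[0,0,0]}
    - {"linear":[1,0.15,0],"delta_rot":[0,0,0]}
    - {"linear":[0,0,0],"delta_rot":[0,0,0]}

```text
t: 11.68
position: [0.499, -0.3032, -0.0215]
orientation: [[-0.989, -0.145, -0.0], [-0.145, 0.989, -0.0], [0.0, 0.0, -1.0]]
ft_force: [-1.5, -0.4, 0.6]
gripper_width: 1.001
gripper_force: 0.7
```

Call:
send_rows:
  plan:
    - {"linear":[1,0.15,0],"delta_rot":[0,0,0]}
    - {"linear":[1,0.15,0],"delta_rot":[0,0,0]}
    - {"linear":[0,0,0],"delta_rot":[0,0,0]}

```text
t: 11.93
position: [0.4989, -0.303, -0.0216]
orientation: [[-0.99, -0.144, -0.004], [-0.144, 0.99, 0.001], [0.004, 0.001, -1.0]]
ft_force: [-5.8, -2.4, 2.6]
gripper_width: 1.001
gripper_force: 2.9
```

```bash
python3 oak.py
```

```text
11.9333 [ 0.4989 -0.303  -0.0216] [-5.8462 -2.3988  2.6186]
top 0.54 jig xy -0.007429055434395919 -0.1374992542327355
side 0.91 jig xy 0.0031093454904455135 -0.13081420630586885
```

Call:
send_rows:
  plan:
    - {"linear":[1,0.15,0],"delta_rot":[0,0,0]}
    - {"linear":[1,0.15,0],"delta_rot":[0,0,0]}
    - {"linear":[0,0,0],"delta_rot":[0,0,0]}
    - {"linear":[0,0,0],"delta_rot":[0,0,0]}

```text
t: 12.47
position: [0.4989, -0.3029, -0.0216]
orientation: [[-0.99, -0.144, -0.008], [-0.144, 0.99, 0.001], [0.008, 0.002, -1.0]]
ft_force: [-9.1, -4.4, 5.3]
gripper_width: 1.003
gripper_force: 4.8
```

Call:
send_rows:
  plan:
    - {"linear":[-2,-0.3,0],"delta_rot":[0,0,0]}
    - {"linear":[-3,-0.4,0],"delta_rot":[0,0,0]}
    - {"linear":[-15,-2,0],"delta_rot":[0,0,0]}
    - {"linear":[-30,-4,0],"delta_rot":[0,0,0]}
    - {"linear":[0,0,41],"delta_rot":[0,0,0]}
    - {"linear":[0,0,41],"delta_rot":[0,0,0]}
    - {"linear":[0,0,41],"delta_rot":[0,0,0]}
    - {"linear":[0,10,41],"delta_rot":[0,0,7]}
    - {"linear":[0,20,41],"delta_rot":[0,0,7]}
    - {"linear":[0,20,30],"delta_rot":[0,0,7]}
    - {"linear":[0,20,0],"delta_rot":[0,0,7]}
    - {"linear":[0,20,0],"delta_rot":[0,0,7]}
    - {"linear":[0,10,0],"delta_rot":[0,0,7]}
    - {"linear":[0,0,0],"delta_rot":[0,0,0]}

```text
t: 13.63
position: [0.4539, -0.2093, 0.2102]
orientation: [[-0.635, -0.773, 0.003], [-0.773, 0.635, 0.0], [-0.002, -0.002, -1.0]]
ft_force: [0.2, -0.4, -0.3]
gripper_width: 1.001
gripper_force: 0.0
```

```bash
cat > look.py <<'E'
from h import *
np.set_printoptions(precision=4,suppress=True)
JP=(.5124,-.172,np.radians(8.3))
o=arm.get_obs();p=eyes.get_image("wrist");c=cam(p,o)
print(o["t"],o["position"],o["orientation"],o["qpos"])
s,k=np.sin(JP[2]),np.cos(JP[2])
for l,z in dict(oak_piece=0,crosspiece=.06,grip_plate=.061,lever_tip=.061,leg_pointer=.014,mark=.01).items():
    for a in models.landmark_of(l,p)[:2]:
        uv=np.array(a["location"])*[640,400];X=onz(c,uv,z)[:2]-JP[:2];print(l,round(a["confidence"],2),uv,"jig",k*X[0]+s*X[1],-s*X[0]+k*X[1])
for a in models.cut_out("oak_piece",p)[:1]:
    W=np.array([onz(c,v,.022)[:2] for v in np.argwhere(a["pixels"])[:,::-1]],np.float32);print("oak rect",cv2.minAreaRect(W))
b=p["frame"].copy();b2=b.copy();draw(b2,c,JP);cv2.imwrite("pics/w4.png",cv2.resize(np.vstack([b[60:300],b2[60:300]]),None,fx=1.2,fy=1.2))
E
python3 look.py
```

```text
13.6333 [ 0.4539 -0.2093  0.2102] [[-0.6349 -0.7726  0.0032]
 [-0.7726  0.6349  0.0004]
 [-0.0023 -0.0023 -1.    ]] [ -6.1388   9.6277 -16.654   -0.0457 -63.537  -33.255 ]
oak_piece 0.91 [235.776 159.   ] jig -0.002339107741989869 -0.12428087225694198
crosspiece 0.87 [353.28 278.  ] jig -0.00031765790887319616 0.08775276233536491
crosspiece 0.5 [379.584 273.72 ] jig -0.0273945309888206 0.10828112830303617
grip_plate 0.83 [369.728 299.2  ] jig 0.007586936436960432 0.12541468637247638
lever_tip 0.62 [382.72 273.  ] jig -0.031097555041127677 0.10989459124559561
leg_pointer 0.55 [386.432 230.8  ] jig -0.06784715235199215 0.09383019912792016
mark 0.56 [347.072 200.88 ] jig -0.061814339279005495 0.024084035901146533
oak rect ((0.5250602960586548, -0.29558265209198), (0.04782110080122948, 0.144190713763237), 8.258355140686035)
```

View pics/w4.png

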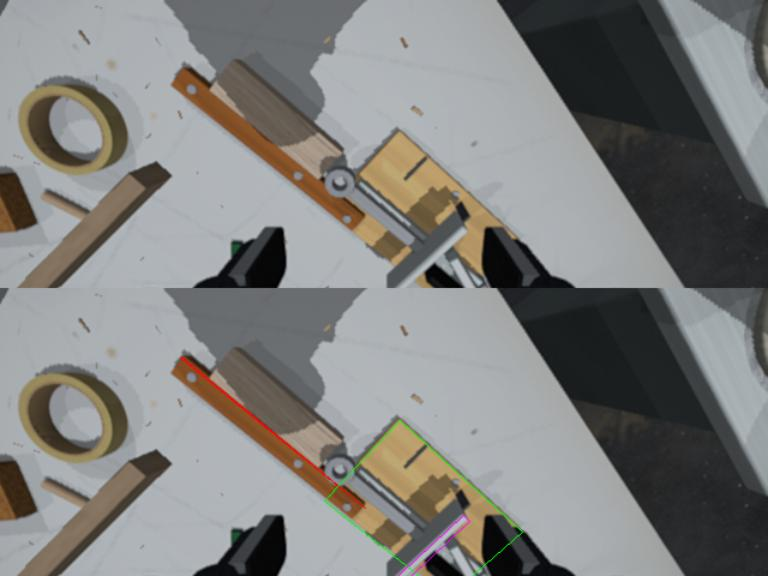

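Call:
send_rows:
  plan:
    - {"linear":[6,21.7,-10],"delta_rot":[0,0,6.9]}
    - {"linear":[6,21.7,-10],"delta_rot":[0,0,6.9]}
    - {"linear":[6,21.7,-10],"delta_rot":[0,0,6.9]}
    - {"linear":[6,21.7,-15],"delta_rot":[0,0,6.9]}
    - {"linear":[6,21.7,-15],"delta_rot":[0,0,6.9]}
    - {"linear":[6,21.7,-15],"delta_rot":[0,0,6.9]}
    - {"linear":[6,21.7,-15],"delta_rot":[0,0,6.9]}
    - {"linear":[0,0,0],"delta_rot":[0,0,0]}
    - {"linear":[0,0,0],"delta_rot":[0,0,0]}

```text
t: 14.78
position: [0.4949, -0.0588, 0.1186]
orientation: [[0.15, -0.989, -0.002], [-0.989, -0.15, -0.001], [0.0, 0.002, -1.0]]
ft_force: [0.5, -0.6, 0.8]
gripper_width: 1.005
gripper_force: 0.0
```

```bash
python3 look.py
```

```text
14.7833 [ 0.4949 -0.0588  0.1186] [[ 0.1495 -0.9888 -0.0022]
 [-0.9888 -0.1495 -0.0006]
 [ 0.0003  0.0022 -1.    ]] [ 11.9302  15.0128 -24.291    0.0089 -50.8251  -3.3374]
crosspiece 0.73 [316.288 183.2  ] jig 0.0006555416978904962 0.09331542293266631
grip_plate 0.97 [306.368 227.4  ] jig 0.009111577801919 0.13183400803656412
lever_tip 0.88 [354.816 202.68 ] jig -0.03141015919057882 0.1096014479039495
leg_pointer 0.69 [384.192 169.   ] jig -0.06503404453047777 0.08980053040805658
```

View pics/w4.png

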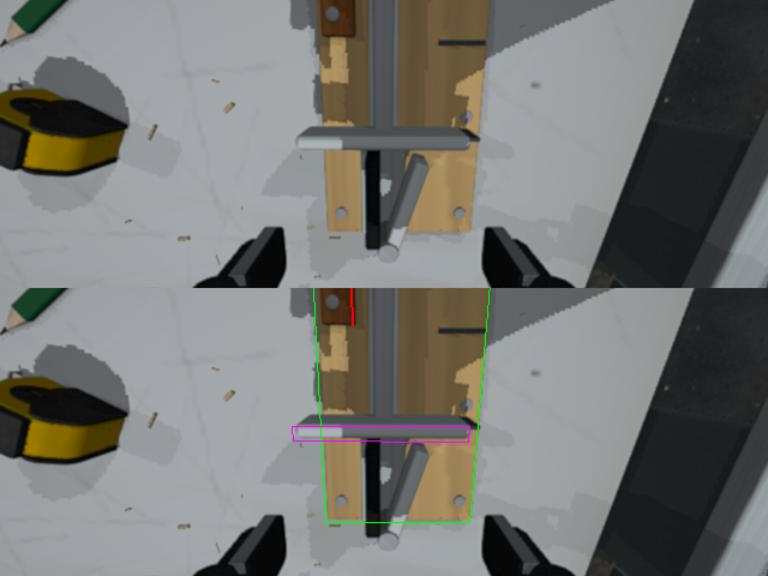

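Call:
send_rows:
  plan:
    - {"linear":[0,0,-20],"delta_rot":[0,0,0]}
    - {"linear":[0,0,-20],"delta_rot":[0,0,0]}
    - {"linear":[0,0,-20],"delta_rot":[0,0,0]}
    - {"linear":[0,0,-20],"delta_rot":[0,0,0]}
    - {"linear":[0,0,-12],"delta_rot":[0,0,0]}
    - {"linear":[0,0,0],"delta_rot":[0,0,0]}

```text
t: 15.68
position: [0.493, -0.0598, 0.0252]
orientation: [[0.148, -0.989, -0.005], [-0.989, -0.148, -0.001], [-0.0, 0.005, -1.0]]
ft_force: [-0.2, 0.5, 0.2]
gripper_width: 1.0
gripper_force: 0.0
```

Call:
send_rows:
  plan:
    - {"linear":[0.6,-4,0],"delta_rot":[0,0,0]}
    - {"linear":[0.6,-4,0],"delta_rot":[0,0,0]}
    - {"linear":[0.6,-4,0],"delta_rot":[0,0,0]}
    - {"linear":[0.6,-4,0],"delta_rot":[0,0,0]}
    - {"linear":[0.6,-4,0],"delta_rot":[0,0,0]}
    - {"linear":[0,0,0],"delta_rot":[0,0,0]}
    - {"linear":[0,0,0],"delta_rot":[0,0,0]}

```text
t: 16.27
position: [0.4988, -0.0793, 0.0282]
orientation: [[0.149, -0.989, 0.002], [-0.989, -0.149, 0.0], [0.0, -0.002, -1.0]]
ft_force: [-0.3, 3.2, 2.3]
gripper_width: 0.996
gripper_force: 1.7
```

```bash
python3 look.py; python3 - <<'E'
from h import *
JP=(.5124,-.172,np.radians(8.3));s,k=np.sin(JP[2]),np.cos(JP[2])
for n in("top","side"):
    p=eyes.get_image(n);c=cam(p)
    for l,z in dict(crosspiece=.06,leg_pointer=.014,mark=.01,oak_piece=0).items():
        for a in models.landmark_of(l,p)[:1]:
            uv=np.array(a["location"])*[640,400];X=onz(c,uv,z)[:2]-JP[:2];print(n,l,round(a["confidence"],2),"jig",k*X[0]+s*X[1],-s*X[0]+k*X[1])
E
```

```text
16.2667 [ 0.4988 -0.0793  0.0282] [[ 0.1494 -0.9888  0.0019]
 [-0.9888 -0.1494  0.0001]
 [ 0.0002 -0.0019 -1.    ]] [  9.4145  22.8254 -29.2335   0.0214 -37.8327  -0.841 ]
crosspiece 0.76 [316.48 243.92] jig 0.0006331818468980725 0.08342910596983132
lever_tip 0.69 [372.8 272. ] jig -0.029368449177939206 0.09921611769250074
leg_pointer 0.93 [414.592 206.68 ] jig -0.0646947296223053 0.07785725067695456
mark 0.92 [416.896 118.2  ] jig -0.06160976292800961 0.02092520326020683
top crosspiece 0.69 jig -0.0037704560637745205 0.0855735595127026
top oak_piece 0.84 jig -0.0004654131812636547 -0.12406987585006009
side crosspiece 0.92 jig -0.004740498958152926 0.07511548886581293
side leg_pointer 0.7 jig -0.0626822379444853 0.07571422197056804
side mark 0.47 jig -0.06154448217591154 0.01912290109655247
side oak_piece 0.59 jig 0.0003194445230088015 -0.12264887149273798
```

Call:
send_rows:
  plan:
    - {"linear":[0.6,-4.12,-1],"delta_rot":[0,0,0]}
    - {"linear":[0.6,-4.12,-1],"delta_rot":[0,0,0]}
    - {"linear":[0.6,-4.12,-1],"delta_rot":[0,0,0]}
    - {"linear":[0.6,-4.12,0],"delta_rot":[0,0,0]}
    - {"linear":[0.6,-4.12,0],"delta_rot":[0,0,0]}
    - {"linear":[0.6,-4.12,0],"delta_rot":[0,0,0]}
    - {"linear":[0.6,-4.12,0],"delta_rot":[0,0,0]}
    - {"linear":[0.6,-4.12,0],"delta_rot":[0,0,0]}
    - {"linear":[0.6,-4.12,0],"delta_rot":[0,0,0]}
    - {"linear":[0.6,-4.12,0],"delta_rot":[0,0,0]}
    - {"linear":[0.6,-4.12,0],"delta_rot":[0,0,0]}
    - {"linear":[0.6,-4.12,0],"delta_rot":[0,0,0]}
    - {"linear":[0,0,0],"delta_rot":[0,0,0]}
    - {"linear":[0,0,0],"delta_rot":[0,0,0]}

```text
t: 18.33
position: [0.5042, -0.1289, 0.024]
orientation: [[0.149, -0.989, -0.002], [-0.989, -0.149, 0.0], [-0.0, 0.002, -1.0]]
ft_force: [-1.1, 4.0, 2.7]
gripper_width: 1.0
gripper_force: 2.1
```

```bash
cat > m.py <<'E'
from h import *
JP=(.5124,-.172,np.radians(8.3));s,k=np.sin(JP[2]),np.cos(JP[2])
o=arm.get_obs();X=np.array(o["position"])[:2]-JP[:2];print(o["t"],o["position"],o["ft_force"],"tcp jig",k*X[0]+s*X[1],-s*X[0]+k*X[1])
for n in("wrist","side"):
    o=arm.get_obs();p=eyes.get_image(n);c=cam(p,o);cv2.imwrite(f"pics/m_{n}.png",p["frame"])
    for l,z in dict(crosspiece=.06,lever_tip=.061,leg_pointer=.014,mark=.01,oak_piece=0).items():
        for a in models.landmark_of(l,p)[:1]:
            uv=np.array(a["location"])*[640,400];X=onz(c,uv,z)[:2]-JP[:2];print(n,l,round(a["confidence"],2),uv.round(),"jig",k*X[0]+s*X[1],-s*X[0]+k*X[1])
E
python3 m.py
python3 - <<'E'
import cv2,numpy as np
a=cv2.imread("pics/m_wrist.png")[60:310,230:480];b=cv2.imread("pics/m_side.png")[190:310,220:340]
cv2.imwrite("pics/m1.png",np.hstack([cv2.resize(a,(400,400)),cv2.resize(b,(400,400),interpolation=2)]))
E
```

```text
18.3333 [ 0.50423829 -0.12893543  0.02398376] [-1.10400671  3.96398928  2.71577246] tcp jig -0.0018595799951764127 0.04379169836286452
wrist crosspiece 0.85 [316. 247.] jig -0.0006360219094990044 0.033477166634210256
wrist lever_tip 0.86 [372. 278.] jig -0.02982575846827566 0.05051337204803192
wrist leg_pointer 0.93 [413. 208.] jig -0.06428136667000227 0.027410063334044367
wrist mark 0.52 [407. 196.] jig -0.06111067577160834 0.020631485107147674
wrist oak_piece 0.47 [314. 243.] jig 0.001518645548719593 0.059783867177089195
side crosspiece 0.86 [278. 223.] jig -9.387566707470645e-05 0.022815692845667677
side lever_tip 0.59 [260. 221.] jig -0.03458742606296269 0.038914561140212314
side leg_pointer 0.76 [247. 245.] jig -0.06500372302900406 0.030582037957961813
side mark 0.52 [249. 249.] jig -0.06287971888876649 0.020278430957102828
side oak_piece 0.85 [292. 288.] jig 0.0014070855832722592 -0.1231626632744944
```

View pics/m1.png

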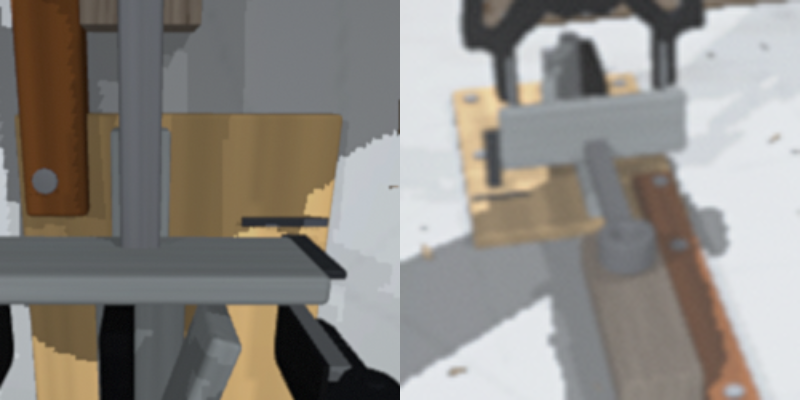

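Call:
send_rows:
  plan:
    - {"linear":[0.4,-2.2,0],"delta_rot":[0,0,0]}
    - {"linear":[0.4,-2.2,0],"delta_rot":[0,0,0]}
    - {"linear":[0.4,-2.2,0],"delta_rot":[0,0,0]}
    - {"linear":[0,0,0],"delta_rot":[0,0,0]}
    - {"linear":[0,0,0],"delta_rot":[0,0,0]}
    - {"linear":[0,0,0],"delta_rot":[0,0,0]}

```text
t: 19.43
position: [0.5053, -0.1353, 0.0241]
orientation: [[0.149, -0.989, -0.002], [-0.989, -0.149, 0.0], [-0.0, 0.002, -1.0]]
ft_force: [-3.0, 3.5, 1.9]
gripper_width: 0.999
gripper_force: 2.1
```

```bash
python3 m.py
```

```text
19.4333 [ 0.5052676  -0.13528991  0.02406044] [-2.98756015  3.51517718  1.88244146] tcp jig -0.0017583630909367067 0.03735518933946504
wrist crosspiece 0.96 [315. 247.] jig -0.00022900398124951413 0.026628736412057843
wrist lever_tip 0.75 [372. 277.] jig -0.029878086464727487 0.043737927874166915
wrist leg_pointer 0.84 [415. 209.] jig -0.06529883515978577 0.02173348795956851
wrist mark 0.71 [408. 207.] jig -0.061852134984924416 0.021892251725067105
side crosspiece 0.8 [281. 225.] jig 0.004625071696419816 0.01395289207325027
side lever_tip 0.57 [261. 221.] jig -0.03286707422895286 0.04134320184041116
side leg_pointer 0.85 [249. 245.] jig -0.060670989353151294 0.03041219083262569
side mark 0.43 [387. 225.] jig 0.2520000463701779 0.057978719325080585
side oak_piece 0.64 [291. 290.] jig -0.001180731228266691 -0.1292941188707184
```

Call:
send_rows:
  plan:
    - {"linear":[1.5,0.2,0],"delta_rot":[0,0,0]}
    - {"linear":[0,0,0],"delta_rot":[0,0,0]}
    - {"linear":[0,0,0],"delta_rot":[0,0,0]}
    - {"linear":[0,0,0],"delta_rot":[0,0,0]}
    - {"linear":[0,0,0],"delta_rot":[0,0,0]}
    - {"linear":[0,0,0],"delta_rot":[0,0,0]}
    - {"linear":[0,0,0],"delta_rot":[0,0,0]}
    - {"linear":[0,0,0],"delta_rot":[0,0,0]}
    - {"linear":[0,0,0],"delta_rot":[0,0,0]}
    - {"linear":[0,0,0],"delta_rot":[0,0,0]}
  hand: 1
  squeeze: 30

```text
t: 20.87
position: [0.5071, -0.135, 0.0243]
orientation: [[0.15, -0.989, -0.002], [-0.989, -0.15, -0.0], [-0.0, 0.002, -1.0]]
ft_force: [-3.1, 4.3, 2.3]
gripper_width: 0.266
gripper_force: 35.8
```

```bash
python3 m.py
```

```text
20.8667 [ 0.50710697 -0.13503038  0.0243006 ] [-3.05159013  4.3018017   2.28480182] tcp jig 9.920268433020931e-05 0.03734647900404222
wrist crosspiece 0.73 [318. 248.] jig 0.00010517950752767305 0.027640234161715915
wrist lever_tip 0.78 [343. 268.] jig -0.012773601543037777 0.038519378960418106
wrist leg_pointer 0.89 [417. 209.] jig -0.06474091478679413 0.02223794540657842
wrist mark 0.61 [410. 208.] jig -0.0618186185857218 0.02232028842283612
side lever_tip 0.58 [270. 221.] jig -0.014399913305323085 0.03656292520720323
side leg_pointer 0.9 [246. 246.] jig -0.06789784668727761 0.025800200026742354
side mark 0.45 [251. 250.] jig -0.058602940564074855 0.015583671190491543
side oak_piece 0.57 [291. 290.] jig -0.0003251632003855587 -0.12974913493587822
```

```bash
python3 -c "
from plant import ticket
print(ticket.job_done())"
```

```text
the job is handed in; nothing more can be done
None
```

I handed the job in with the offcut flush on the fence, the pointer within about 2 mm of the mark by the wrist camera (the side view was too coarse to confirm that), and the lever squeezed shut at about 36 N; no verdict came back, and I viewed 12 pictures, over the limit of 10.

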